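# Hang the oiled mould angles nested on the drip hook

### The arm

A 6-joint arm with a two-finger parallel gripper is mounted at the origin on the work surface. World frame = base frame: x ahead of the robot, y to its left, z up, the work surface at z = 0. Lengths are in m, angles in degrees, forces in N, time in s.
With the tool pointing down it reaches from about 0.4 to 0.825 m from the base axis. Payload 7 kg.
Tool frame: the origin (TCP) lies at the very end of the fingers, on their centre line; the grasp point (between the pads) lies 19 mm behind it (r.grip_depth is the distance from the TCP to the grasp point, in m); z points along the fingers, y is the line along which they close (so a half turn about z gives the same grasp; the last joint's range is limited). The gripper opens to 88 mm and grips with 3 to 60 N. Pads are 19 mm wide; open, the fingers measure 130 mm over their backs; the gripper's body (78 mm by 193 mm) begins 47 mm behind the grasp point.
Start: joints at [-52.821, 20.546, 0.682, 0, -70.136, -16.507], TCP at [0.238, -0.632, 0.227] pointing down, gripper open.
Joint ranges: [-176.03, 176.03], [-82.01, 121.73], [-58.28, 71.71], [-173.87, 95.51], [-174.79, -0.11], [-173.66, 173.66]. Speed limits (degrees/s): [136.94, 136.94, 172.46, 180, 180, 180].

### API

Orientations are given as [roll, pitch, yaw] about the fixed x, y, z axes, in that order (R = Rz(yaw) Ry(pitch) Rx(roll)).
In Python, from plant import r gives the robot as it stands.
- The arm moves only by the tool play_rows, never from a script. Its argument "rows" is a list that holds one entry, the list of rows, each a list of 5 numbers: the closure, from 0 (fully open) to 1 (shut), then the shift along the tool's x, y, z each as a share of 0.5 m, from -1 to 1, then the turn about the tool's z as a share of 1.5 rad, from -1 to 1. A call has exactly 8 rows; each row is the pose to reach, as a shift and turn from the pose commanded when the call began, along the tool's axes at that moment; what a row does not reach only later rows make up. A row lasts 1/12 s, in which the tool goes at most 41.7 mm and 7.16 degrees, less where a joint would pass 70% of its speed; a pose out of reach is approached as far as the arm can. A call with a number of a shift or a turn outside -1 to 1 is refused whole. A call with a gripper value outside its range is refused whole. The fingers move at their own pace and stop on an object; "squeeze" is the grip in N (left out, the last holds). Time passes only in rows, so rows that repeat a pose let the fingers close, or fill a call up. It gives the time, the measured TCP pose, the force, the opening and the grip force at its end, in the units of the state.
- r.get_state(): the state, without advancing time (a new reading comes with each control period).
- r.capture(name): name is "side" or "top" or "wrist"; returns the picture (420x560x3 uint8, red, green, blue); there is no depth.
- r.camera_info(name): a dict with "fovy" (degrees; the focal length in pixels is half the picture's height over the tangent of half this angle, whatever the lens; pixels are square), "cx", "cy" (the principal point, pixels), "k1" (the pictures are not rectified: a ray, as slopes to the right and down, at radius r is drawn at 1 + k1 r^2 times it, then the intrinsics apply), "pose" (4x4, takes a point from camera to world coordinates). Camera axes: x right, y down, z forward; pixel columns grow to the right and rows downward; lengths in m; the calibration is good to about 2 mm. A picture is of the moment at which its call begins: read the wrist's pose just before it. camera_info takes no time and is no camera call; for the wrist camera it gives the pose at the moment of the call.
- r.close_job(): hands the job in; it is judged then, once.
The state is a dict: "time_s": time; "joints": joint angles; "qd": joint speeds; "joint_torque": joint torques, N m; "tcp_pos": TCP position; "eef_rot": TCP orientation; "contact_force": force on the tool from outside, world axes, zero at the start; "moment": the same for the moment, N m; "gripper_width": finger opening in m; "gripper_force": force on a finger pad.
Only numpy, scipy, OpenCV 4.12 (cv2) and the standard library are available. Lean on these libraries where they do the work, as an engineer would, in place of code of your own. Each camera call takes 0.05 s, during which the arm holds its last target. There are 200 camera calls.

### The job

The tallest of the three aluminium mould angles already hangs on the hook of the drip stand. Hang the middle one in front of it and then the shortest, which stands in the blue bin: each upright by its slot, foot pointing away from the post, and pushed back flat against the one before, so that all three nest. Leave everything else on the bench where it is.

Things in the scene. Friction and masses are not known exactly. Their poses are not given: they have to be found in the camera images.
- tall_angle: The tallest of 3 aluminium L-angles (mm): 6 thick, about 119 g. Foot 40 (y) x 50 (x); upright 40 wide, 140 tall, its faces at x = +19 (front) and +25 (back). Origin: centre of the foot's underside, z up. Central slot in the upright, 16 wide, 92 to 124 above the underside. Already hangs on the hook.
- tall_angle_eye (a point): Upper end of the tall angle's slot (top middle, mid-thickness), at (22, 0, 124) mm in its body frame; same axes as the body.
- mid_angle: The middle of 3 aluminium L-angles (mm): 6 thick, about 133 g. Foot 50 (y) x 50 (x); upright 50 wide, 120 tall, its faces at x = +19 (front) and +25 (back). Origin: centre of the foot's underside, z up. Central slot in the upright, 16 wide, 72 to 104 above the underside. Stands on the bench.
- mid_angle_eye (a point): Upper end of the mid angle's slot (top middle, mid-thickness), at (22, 0, 104) mm in its body frame; same axes as the body.
- short_angle: The shortest of 3 aluminium L-angles (mm): 6 thick, about 140 g. Foot 60 (y) x 50 (x); upright 60 wide, 100 tall, its faces at x = +19 (front) and +25 (back). Origin: centre of the foot's underside, z up. Central slot in the upright, 16 wide, 52 to 84 above the underside. In the blue bin, top 2 below the rim, no finger room at its side edges.
- short_angle_eye (a point): Upper end of the short angle's slot (top middle, mid-thickness), at (22, 0, 84) mm in its body frame; same axes as the body.
- drip_stand: Fixed stand (mm): dark steel tray, x -105 to 45, y -65 to 65, rim 14 high; green square-tube post 25 wide, 229 tall; one hook at 200 height. Origin on the bench under the post's front face (x = 0); hook points to -x, z up. A hung angle has the stand's axes: back face on the post, foot to -x. Free space all round post and hook.
- hook_root (a point): Where the top line of the hook's rod meets the post's front face, 204 mm above the bench; axes of the stand. The steel rod, 8 mm in diameter, runs level for 30 mm to -x (axis 4 mm below this point), then turns up to hook_end. Slots rest on the rod's top line.
- hook_end (a point): Centre of the round upturned end of the hook, (-42, 0, +8) mm from hook_root; its tip reaches 46 mm out from the post and 12 mm above the rod's top line.
- bin: Fixed blue parts bin, open on top, outside 158 (x) x 78 (y) x 105 mm tall; walls and floor 3 mm. Origin: centre of the underside. The short angle stands in it.
- mat: Black rubber mat, 150 x 150 x 3 mm, fixed, always clear: room to put a part down. Origin: centre of its underside.
- oil_brush: Flat brush with a wooden handle, lying on the bench (bystander). Origin: on the bench side, about its middle.
- wingnut_tin: Open brass-coloured tin of wing nuts, 85 x 65 x 30 mm (bystander). Origin: centre of its underside.
- oil_bottle: Yellow bottle of mould oil with a red cap, 64 across, 170 mm tall (bystander). Origin: centre of its underside.
- paint_can: Blue-labelled can, 90 across, 100 mm tall (bystander). Origin: centre of its underside.
- concrete_ring: Grey concrete ring, 84 across, 24 mm tall (bystander). Origin: centre of its underside.
- screwdriver: Screwdriver lying on the bench (bystander). Origin: on the bench side, about its middle.
- bar_clamp: Small bar clamp with a red handle, lying on its side, about 255 x 90 x 27 mm (bystander). Origin: on the bench side, about its middle.

How it is judged:
By the outcome, as a careful person would: the job done as asked, in the order asked, and still so for the second after the job is handed in, with the robot touching nothing.
It also fails if it takes over 69 s, if anything falls off the work surface, if the arm or the gripper's body presses on something with over 40 N, if the wrist force passes 120 N, or if a joint passes its speed limit or range.

## Working session

There is one attempt and no reset: what is moved stays moved. The work goes in short steps, Python scripts to look and compute and a tool call to move; the robot and the scene stay as the last step left them, time stands still between calls to the robot, and variables do not carry over. Pictures are saved under pics/ and viewed, at most 10 in all, crops included, and the job is handed in when it is done.

Besides the shell and the picture viewer there is one more tool, called after "Emit:" as name(argument=value, ...) on one line, values as JSON. play_rows: Moves the arm, as the interface text tells. Its arguments: {"type":"object","properties":{"rows":{"type":"array","items":{"type":"array","items":{"type":"array","items":{"type":"number"}}}},"squeeze":{"type":"number"}},"required":["rows"]}

```bash
ls; mkdir -p pics; python3 - <<'E'
from plant import r
import cv2
print(r.get_state())
for n in ("top","side"):
    im=r.capture(n); cv2.imwrite(f"pics/{n}0.png",im[:,:,::-1])
    c=r.camera_info(n); print(n,c)
print(r.camera_info("wrist"))
E
```

```text
pics
{'time_s': 0.0, 'joints': array([-5.28220144e+01,  2.05917786e+01,  6.35130582e-01, -2.08547250e-02,
       -7.01364330e+01, -1.65069718e+01]), 'qd': array([-0.00314459,  0.01285078,  0.03716291, -0.01828366, -0.04433745,
        0.09654999]), 'joint_torque': array([ 9.81593876e-04, -5.82720029e+01,  2.93059373e+01,  6.99721813e+00,
        6.92273868e-03, -1.37515135e-04]), 'tcp_pos': array([ 0.23808679, -0.63109965,  0.22562681]), 'eef_rot': array([ 1.79905184e+02, -7.65312211e-03, -1.59336082e+02]), 'contact_force': array([ 0.21728421,  0.23801298, -0.85632037]), 'moment': array([-0.01512371, -0.00914363,  0.04506281]), 'gripper_force': 0.0, 'gripper_width': 0.08787872533399788}
top {'fovy': 56.25489723033589, 'cx': 275.5614172015053, 'cy': 201.4553848845948, 'k1': -0.013928568457614103, 'pose': array([[ 0.01506093, -0.99326463,  0.11488495,  0.3907955 ],
       [-0.99988385, -0.0146926 ,  0.00405219,  0.02560568],
       [-0.00233694, -0.11493264, -0.99337054,  1.17482426],
       [ 0.        ,  0.        ,  0.        ,  1.        ]])}
side {'fovy': 47.94043150512616, 'cx': 280.88179494497325, 'cy': 211.8281441392172, 'k1': 0.006231980588334564, 'pose': array([[-0.94984477, -0.18841773,  0.249587  ,  0.15796973],
       [-0.31261244,  0.55098662, -0.7737488 ,  1.16171127],
       [ 0.00826889, -0.81296525, -0.58225349,  1.00571694],
       [ 0.        ,  0.        ,  0.        ,  1.        ]])}
{'fovy': 58.211113963246525, 'cx': 277.6991166091344, 'cy': 211.12769104147705, 'k1': -0.09383497761449128, 'pose': array([[-0.3524062 ,  0.89496246,  0.27359106,  0.1636976 ],
       [ 0.93584494,  0.33637611,  0.10509687, -0.65935621],
       [ 0.00202826,  0.2930756 , -0.95608712,  0.38299925],
       [ 0.        ,  0.        ,  0.        ,  1.        ]])}
```

View pics/top0.png

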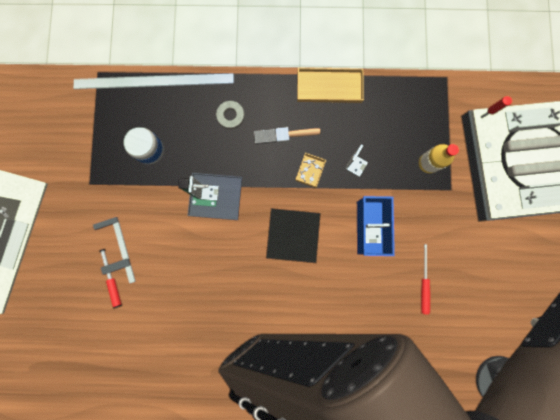

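View pics/side0.png

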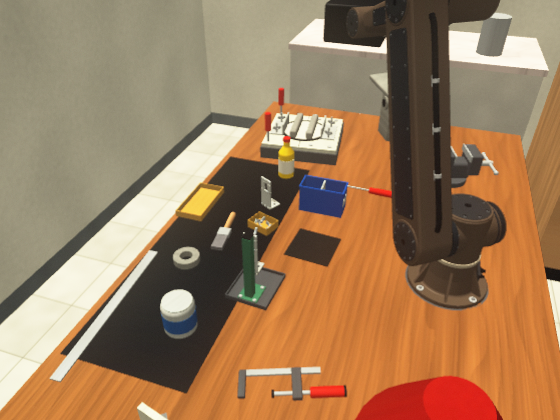

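Top view: stand (green post base ~(205,193)), mid angle at (358,162), bin (375,226), mat (293,236). Zoom for the details.

```bash
cat > h.py <<'E'
import numpy as np, cv2
from plant import r
def K(c): 
    f=210/np.tan(np.radians(c['fovy']/2)); return np.array([[f,0,c['cx']],[0,f,c['cy']],[0,0,1]])
def D(c): return np.array([c['k1'],0,0,0,0.])
def ray(c,uv):
    p=cv2.undistortPoints(np.array([[uv]],float),K(c),D(c))[0,0]
    return c['pose'][:3,:3]@np.array([p[0],p[1],1])
def at(c,uv,z):
    d=ray(c,uv);o=c['pose'][:3,3];return o+d*(z-o[2])/d[2]
def proj(c,P):
    T=np.linalg.inv(c['pose']);P=np.atleast_2d(P).astype(float)
    return cv2.projectPoints(P,cv2.Rodrigues(T[:3,:3])[0],T[:3,3],K(c),D(c))[0][:,0]
def crop(im,u0,v0,w,h,s): return cv2.resize(im[v0:v0+h,u0:u0+w],None,fx=s,fy=s,interpolation=cv2.INTER_CUBIC)
E
python3 - <<'E'
from h import *
c=r.camera_info('top');im=cv2.imread('pics/top0.png');s=cv2.imread('pics/side0.png')
a=np.vstack([np.hstack([crop(im,170,160,80,70,5),crop(im,330,130,80,70,5)]),
 np.hstack([crop(im,340,190,80,50,5),crop(s,220,215,80,50,5)])])
cv2.imwrite('pics/c1.png',a)
for n,uv,z in [('post',(205,195),0),('traycorners',(190,175),.014),('',(241,177),.014),('',(239,219),.014),('',(188,214),.014),('mid foot',(357,166),.0),('midtop',(362,148),.12),('bin',(358,197),.105),('',(393,197),.105),('',(393,254),.105),('',(359,254),.105),('short top',(377,225),.103),('mat',(293,236),0)]:
    print(n,at(c,uv,z).round(3))
E
```

```text
post [0.543 0.244 0.   ]
traycorners [0.601 0.288 0.014]
 [0.597 0.135 0.014]
 [0.471 0.138 0.014]
 [0.484 0.29  0.014]
mid foot [ 0.639 -0.216  0.   ]
midtop [ 0.664 -0.205  0.12 ]
bin [ 0.53  -0.196  0.105]
 [ 0.532 -0.292  0.105]
 [ 0.376 -0.289  0.105]
 [ 0.375 -0.198  0.105]
short top [ 0.454 -0.248  0.103]
mat [ 0.424 -0.023  0.   ]
```

View pics/c1.png

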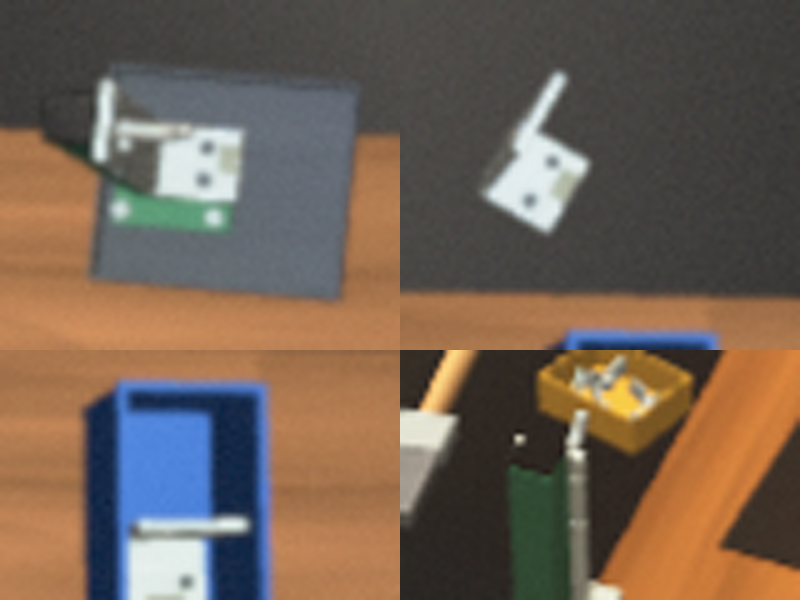

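The crops show the hook pointing right in the image (world −y). The mid angle's foot points lower right, so its yaw is about 58°. The short angle's upright runs across the bin with its foot toward −x. I'll move the wrist camera over the mid angle.

```bash
cat >> h.py <<'E'
from scipy.spatial.transform import Rotation as Ro
def go(x,y,z,yaw):
    s=r.get_state();R=Ro.from_euler('xyz',s['eef_rot'],degrees=True).as_matrix()
    d=R.T@(np.array([x,y,z])-s['tcp_pos']);t=-(yaw-s['eef_rot'][2]+180)%360-180 if 0 else -((yaw-s['eef_rot'][2]+180)%360-180)
    print('at',s['tcp_pos'].round(4),s['eef_rot'].round(2),'t',round(s['time_s'],2),'w',round(s['gripper_width'],4),'F',s['contact_force'].round(1))
    print('shares',(d/.5).round(4),round(np.radians(t)/1.5,4),'rows',np.ceil(max(np.linalg.norm(d)/.0417,abs(t)/7.16)))
def snap(n,out):
    c=r.camera_info(n);im=r.capture(n)[:,:,::-1].copy();cv2.imwrite(out,im);np.save(out[:-4]+'.npy',c);return c,im
E
python3 -c "
from h import *
go(.62,-.22,.24,-122)"
```

```text
at [ 0.2381 -0.6311  0.2257] [ 1.7992e+02 -1.0000e-02 -1.5933e+02] t 0.1 w 0.0874 F [ 0.3 -0.7 -0. ]
shares [-1.0048  0.4998 -0.028 ] -0.4344 rows 14.0
```

Emit:
play_rows(rows=[[[0, -0.5, 0.25, -0.03, -0.2], [0, -0.99, 0.5, -0.03, -0.43], [0, -0.99, 0.5, -0.03, -0.43], [0, -0.99, 0.5, -0.03, -0.43], [0, -0.99, 0.5, -0.03, -0.43], [0, -0.99, 0.5, -0.03, -0.43], [0, -0.99, 0.5, -0.03, -0.43], [0, -0.99, 0.5, -0.03, -0.43]]])

```text
time_s: 0.77
tcp_pos: [0.4644, -0.3842, 0.2359]
eef_rot: [180.0, 0.0, -122.4]
contact_force: [-0.5, -0.3, 0.8]
gripper_width: 0.0877
gripper_force: 0.0
```

```bash
python3 -c "
from h import *
go(.62,-.22,.24,-122)"
```

```text
at [ 0.4644 -0.3842  0.2359] [ 179.98    0.   -122.36] t 0.77 w 0.0877 F [-0.5 -0.3  0.8]
shares [-0.4439 -0.0871 -0.0081] -0.0042 rows 6.0
```

Emit:
play_rows(rows=[[[0, -0.44, -0.09, -0.01, 0], [0, -0.44, -0.09, -0.01, 0], [0, -0.44, -0.09, -0.01, 0], [0, -0.44, -0.09, -0.01, 0], [0, -0.44, -0.09, -0.01, 0], [0, -0.44, -0.09, -0.01, 0], [0, -0.44, -0.09, -0.01, 0], [0, -0.44, -0.09, -0.01, 0]]])

```text
time_s: 1.43
tcp_pos: [0.6197, -0.2233, 0.2401]
eef_rot: [179.9, -0.0, -122.3]
contact_force: [-1.1, -0.7, 0.1]
gripper_width: 0.0874
gripper_force: 0.0
```

```bash
python3 -c "
from h import *
snap('wrist','pics/w1.png')
go(.62,-.22,.24,-122)"
```

```text
at [ 0.619  -0.2241  0.2404] [ 1.7993e+02 -3.0000e-02 -1.2233e+02] t 1.48 w 0.0876 F [-0.4 -0.4  0.3]
shares [-0.008   0.0028  0.0008] -0.0039 rows 1.0
```

View pics/w1.png

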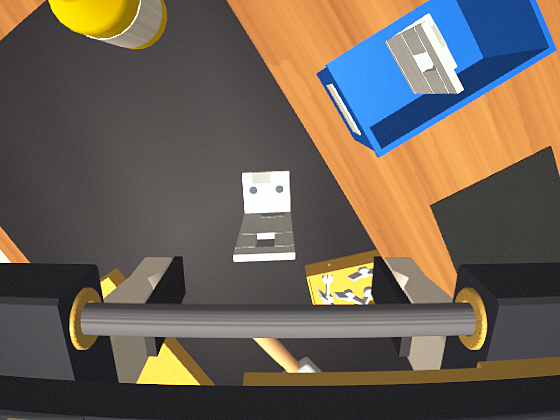

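The wrist image shows the mid angle with its foot corners near (243,172), (290,171), (291,212) and (244,212), and its upright's top edge at about row 258. The short angle is in the bin around (425,60). I'll enlarge both.

```bash
python3 -c "
from h import *
im=cv2.imread('pics/w1.png')
a=crop(im,225,165,80,100,5);b=crop(im,385,5,80,100,5)
o=np.hstack([a,b])
for i in range(0,80,10):
  for k,u0 in ((0,225),(400,385)): cv2.putText(o,str(u0+i),(k+i*5,8),0,.3,(0,0,255),1); cv2.line(o,(k+i*5,0),(k+i*5,500),(0,0,255) ,1) if i%20==0 else 0
for j in range(0,100,20):
  cv2.line(o,(0,j*5),(800,j*5),(0,255,0),1);cv2.putText(o,str(165+j)+'/'+str(5+j),(2,j*5+10),0,.35,(0,0,255),1)
cv2.imwrite('pics/c2.png',o)"
```

```text
(no output)
```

View pics/c2.png

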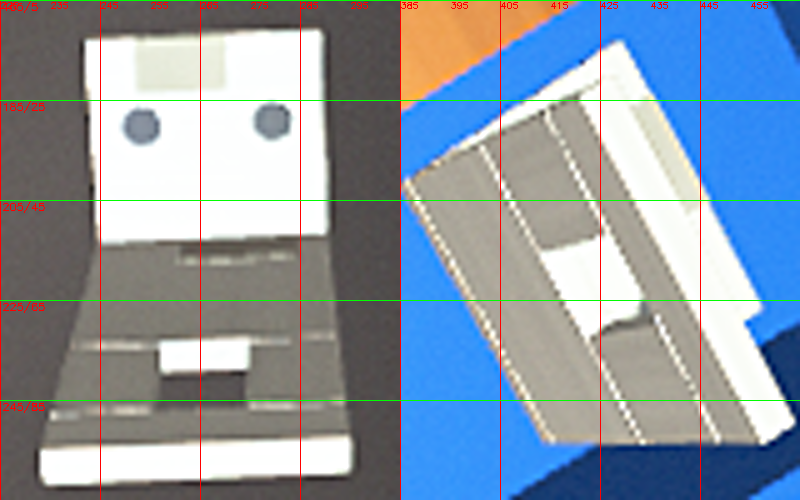

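```bash
cat >> h.py <<'E'
from scipy.optimize import least_squares
def fit(c,P,uv,x0,z=0.,lim=None):
    P=np.array(P)/1000.;uv=np.array(uv)
    def W(p):
        R=Ro.from_euler('z',p[2],degrees=True).as_matrix();return P@R.T+[p[0],p[1],z]
    s=least_squares(lambda p:(proj(c,W(p))-uv).ravel(),x0,x_scale=[.01,.01,5])
    e=(proj(c,W(s.x))-uv);print('pose',s.x.round(4),'rms',np.sqrt((e**2).mean()).round(2));print(e.round(1).tolist());return s.x
E
python3 -c "
from h import *
c=np.load('pics/w1.npy',allow_pickle=True).item()
P=[[-25,-25,6],[-25,25,6],[19,-25,6],[19,25,6],[19,-25,120],[19,25,120],[25,-25,120],[25,25,120]]
uv=[[241.8,172.6],[289.6,171],[245,213.4],[290.6,211.6],[233,255],[295.4,252.4],[233.4,262],[295.3,259.5]]
p=fit(c,P,uv,[.64,-.21,58])
R=Ro.from_euler('z',p[2],degrees=True).as_matrix()
t=R@[.022,0,0]+[p[0],p[1],.086]
print(t);go(t[0],t[1],t[2],p[2]-180)"
```

```text
pose [ 0.641  -0.2104 59.927 ] rms 0.32
[[0.1, 0.3], [-0.3, 0.0], [-0.5, -0.7], [-0.1, -0.6], [-0.0, 0.1], [0.1, 0.4], [0.1, -0.1], [0.4, 0.2]]
[ 0.65203571 -0.19131241  0.086     ]
at [ 0.619  -0.2241  0.2404] [ 1.7993e+02 -3.0000e-02 -1.2233e+02] t 1.48 w 0.0876 F [-0.4 -0.4  0.3]
shares [-0.091  -0.0211  0.3087] -0.0263 rows 4.0
```

Emit:
play_rows(rows=[[[0, -0.091, -0.021, 0.02, -0.026], [0, -0.091, -0.021, 0.08, -0.026], [0, -0.091, -0.021, 0.16, -0.026], [0, -0.091, -0.021, 0.23, -0.026], [0, -0.091, -0.021, 0.28, -0.026], [0, -0.091, -0.021, 0.308, -0.026], [0, -0.091, -0.021, 0.308, -0.026], [0, -0.091, -0.021, 0.308, -0.026]]])

```text
time_s: 2.15
tcp_pos: [0.6517, -0.1928, 0.0868]
eef_rot: [179.9, -0.1, -120.2]
contact_force: [2.1, -0.5, 1.1]
gripper_width: 0.0875
gripper_force: 0.0
```

Emit:
play_rows(rows=[[[1, 0, 0, 0, 0], [1, 0, 0, 0, 0], [1, 0, 0, 0, 0], [1, 0, 0, 0, 0], [1, 0, 0, 0, 0], [1, 0, 0, 0, 0], [1, 0, 0, 0, 0], [1, 0, 0, 0, 0]]], squeeze=40)

```text
time_s: 2.82
tcp_pos: [0.6527, -0.1915, 0.0874]
eef_rot: [-180.0, 0.0, -120.1]
contact_force: [0.0, 1.0, 2.5]
gripper_width: 0.0496
gripper_force: 40.0
```

```bash
python3 -c "
from h import *
go(.44,.13,.30,-90)"
```

```text
at [ 0.6527 -0.1915  0.0874] [-1.7998e+02  1.0000e-02 -1.2012e+02] t 2.82 w 0.0496 F [0.  1.  2.5]
shares [-0.3427  0.6905 -0.4255] -0.3505 rows 11.0
```

Emit:
play_rows(rows=[[[1, 0, 0, -0.06, 0], [1, 0, 0, -0.14, 0], [1, -0.03, 0.06, -0.22, -0.05], [1, -0.06, 0.12, -0.29, -0.1], [1, -0.09, 0.18, -0.35, -0.15], [1, -0.13, 0.25, -0.4, -0.2], [1, -0.16, 0.32, -0.42, -0.25], [1, -0.2, 0.39, -0.425, -0.3]]])

```text
time_s: 3.48
tcp_pos: [0.5445, -0.0236, 0.2983]
eef_rot: [-179.8, 0.0, -94.2]
contact_force: [0.5, 1.9, -1.1]
gripper_width: 0.0499
gripper_force: 40.0
```

```bash
python3 -c "
from h import *
go(.44,.13,.30,-90)"
```

```text
at [ 0.5445 -0.0236  0.2983] [-1.7982e+02  4.0000e-02 -9.4180e+01] t 3.48 w 0.0499 F [ 0.5  1.9 -1.1]
shares [-0.2911  0.2308 -0.004 ] -0.0487 rows 5.0
```

Emit:
play_rows(rows=[[[1, -0.06, 0.05, -0.005, -0.05], [1, -0.13, 0.1, -0.005, -0.05], [1, -0.2, 0.15, -0.005, -0.05], [1, -0.25, 0.2, -0.005, -0.05], [1, -0.29, 0.23, -0.005, -0.05], [1, -0.29, 0.23, -0.005, -0.05], [1, -0.29, 0.23, -0.005, -0.05], [1, -0.29, 0.23, -0.005, -0.05]]])

```text
time_s: 4.15
tcp_pos: [0.441, 0.129, 0.2983]
eef_rot: [180.0, -0.0, -90.0]
contact_force: [0.2, 0.4, -2.1]
gripper_width: 0.0495
gripper_force: 40.0
```

```bash
python3 -c "
from h import *
c,im=snap('wrist','pics/w2.png')
go(.44,.13,.30,-90)
# predicted hook end / root pixel for guess
print(proj(c,[[.54,.243,.204],[.54,.201,.212],[.54,.218,.220]]))
a=crop(im,0,130,400,290,2);
for u in range(0,400,40): cv2.putText(a,str(u),(u*2,10),0,.35,(0,0,255),1)
for v in range(130,420,40): cv2.putText(a,str(v),(0,(v-130)*2+10),0,.35,(0,255,0),1)
cv2.imwrite('pics/c3.png',a)
"
```

```text
at [0.4413 0.1286 0.2982] [ 1.7998e+02 -2.0000e-02 -9.0070e+01] t 4.2 w 0.0494 F [ 0.4  0.3 -0.4]
shares [-0.0028  0.0026 -0.0037] -0.0008 rows 1.0
[[155.10310535 348.86935217]
 [145.56378113 309.11538302]
 [144.88815947 334.6029845 ]]
```

View pics/w2.png

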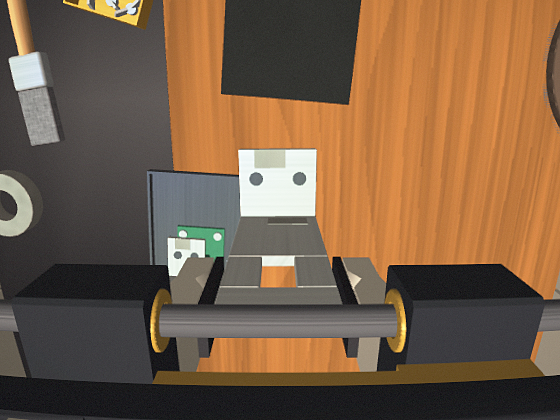

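The gripper hides the hook, and only the tray corner (150,171) and the tall angle's foot (185,250) show. I'll back off 0.1 m and look again.

Emit:
play_rows(rows=[[[1, 0.07, -0.02, 0, 0], [1, 0.14, -0.03, 0, 0], [1, 0.2, -0.03, 0, 0], [1, 0.2, -0.03, 0, 0], [1, 0.2, -0.03, 0, 0], [1, 0.2, -0.03, 0, 0], [1, 0.2, -0.03, 0, 0], [1, 0.2, -0.03, 0, 0]]])

```text
time_s: 4.87
tcp_pos: [0.4561, 0.0294, 0.2982]
eef_rot: [180.0, -0.0, -90.0]
contact_force: [0.2, -0.3, -1.9]
gripper_width: 0.0493
gripper_force: 40.0
```

```bash
python3 -c "
from h import *
c,im=snap('wrist','pics/w3.png')
go(.44,.13,.30,-90)
print(proj(c,[[.54,.243,.204],[.54,.201,.212],[.54,.218,.220]]))
u0,v0=120,110
a=crop(im,u0,v0,130,150,4);
for u in range(u0,u0+130,10): cv2.putText(a,str(u),((u-u0)*4,10),0,.3,(0,0,255),1)
for v in range(v0,v0+150,10): cv2.putText(a,str(v),(0,(v-v0)*4+4),0,.35,(0,255,0),1)
cv2.imwrite('pics/c3.png',a)
"
```

```text
at [0.4561 0.0295 0.2982] [179.99  -0.   -90.01] t 4.92 w 0.0494 F [ 0.6 -0.3 -1.1]
shares [-0.201   0.0322 -0.0036] -0.0001 rows 3.0
[[185.22202512 439.18150121]
 [178.29152109 411.31320918]
 [178.22661395 433.61959656]]
```

View pics/c3.png

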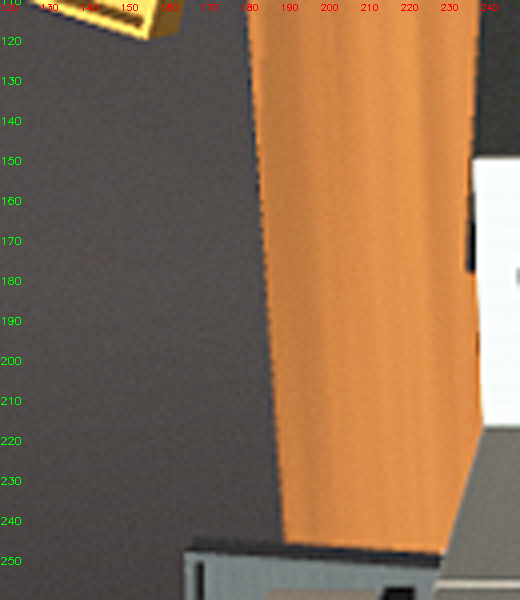

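Backing off was the wrong way: the hook needs the camera closer to the stand. I'll go to y≈0.235.

Emit:
play_rows(rows=[[[1, -0.07, 0.03, 0, 0], [1, -0.14, 0.03, 0, 0], [1, -0.22, 0.03, 0, 0], [1, -0.29, 0.03, 0, 0], [1, -0.36, 0.03, 0, 0], [1, -0.41, 0.03, 0, 0], [1, -0.41, 0.03, 0, 0], [1, -0.41, 0.03, 0, 0]]])

```text
time_s: 5.58
tcp_pos: [0.4407, 0.2358, 0.2978]
eef_rot: [180.0, -0.1, -89.9]
contact_force: [-0.5, -0.1, -1.3]
gripper_width: 0.0495
gripper_force: 40.0
```

```bash
python3 -c "
from h import *
c,im=snap('wrist','pics/w4.png')
go(.44,.13,.30,-90)
g=proj(c,[[.54,.243,.204],[.54,.201,.212],[.54,.218,.220],[.54,.243,.229]]);print(g)
u0=max(0,int(g[1,0])-80);v0=max(0,int(g[1,1])-70)
a=crop(im,u0,v0,160,150,4);
for u in range(u0,u0+160,10): cv2.putText(a,str(u),((u-u0)*4,10),0,.3,(0,0,255),1)
for v in range(v0,v0+150,10): cv2.putText(a,str(v),(0,(v-v0)*4+4),0,.35,(0,255,0),1)
cv2.imwrite('pics/c4.png',a);print(u0,v0)
"
```

```text
at [0.4408 0.2348 0.298 ] [ 1.7997e+02 -4.0000e-02 -8.9930e+01] t 5.63 w 0.0494 F [ 0.  -0.9 -0.6]
shares [ 0.2096  0.0018 -0.0039] 0.0008 rows 3.0
[[138.13606216 223.86579884]
 [127.4261782  167.68920871]
 [125.63639274 195.63627383]
 [124.86562274 236.36470168]]
47 97
```

View pics/c4.png

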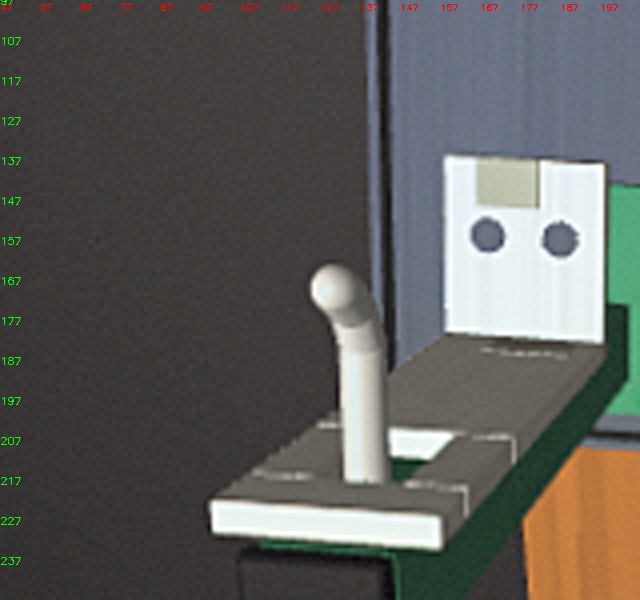

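Sharp view: the hook end is at (130,169). The tall angle's foot corners are at (158,136), (198,138), (158,180) and (198,183), and its top edge runs from (100,223) to (158,226).

```bash
python3 -c "
from h import *
c=np.load('pics/w4.npy',allow_pickle=True).item()
P=[[-25,-20,6],[-25,20,6],[19,-20,6],[19,20,6],[19,-20,140],[19,20,140],[25,-20,140],[25,20,140],[-17,0,132]]
uv=[[158,135.75],[198.5,137.75],[158,180],[197.75,182.75],[99.5,222.75],[157.75,226],[100.25,230.75],[157.25,234.25],[130,169]]
p=fit(c,P,uv,[.54,.22,88],.080)
p2=fit(c,P[:-1],uv[:-1],[.54,.22,88],.080)
R=Ro.from_euler('z',p[2],degrees=True).as_matrix()
w=lambda b:(R@np.array(b)/1000+[p[0],p[1],0.08]).round(4)
print('root',w([25,0,124]),'end',w([-17,0,132]),'hook from proj', proj(c,w([-17,0,132])))
# short from w1: back face of upright; top edge
c=np.load('pics/w1.npy',allow_pickle=True).item()
q=lambda x,y:[385+x/5,5+y/5]
P=[[25,30,100],[25,-30,100],[19,30,100],[19,-30,100]]
print([at(c,q(*a),.103).round(4) for a in [(580,95),(760,440),(615,75),(795,425),(620,40),(765,310)]])
print([at(c,q(*a),.009).round(4) for a in [(620,40),(765,310),(400,180),(545,440)]])
"
```

```text
pose [ 0.5393  0.2189 86.3186] rms 0.34
[[-0.4, -0.1], [-0.3, 0.2], [0.4, -0.4], [0.0, -0.7], [-0.2, -0.3], [-0.1, 0.3], [-0.3, 0.1], [0.6, 0.5], [0.2, 0.1]]
pose [ 0.5393  0.2189 86.2678] rms 0.36
[[-0.4, -0.1], [-0.3, 0.2], [0.4, -0.4], [0.0, -0.7], [-0.2, -0.3], [-0.1, 0.4], [-0.2, 0.1], [0.7, 0.5]]
root [0.5409 0.2439 0.204 ] end [0.5382 0.2019 0.212 ] hook from proj [[130.20764599 169.01109728]]
[array([ 0.4047, -0.2485,  0.103 ]), array([ 0.3998, -0.1869,  0.103 ]), array([ 0.3984, -0.2484,  0.103 ]), array([ 0.3935, -0.186 ,  0.103 ]), array([ 0.3954, -0.2525,  0.103 ]), array([ 0.391 , -0.2048,  0.103 ])]
[array([ 0.3373, -0.2404,  0.009 ]), array([ 0.3315, -0.1773,  0.009 ]), array([ 0.3901, -0.2391,  0.009 ]), array([ 0.3852, -0.1779,  0.009 ])]
```

```bash
python3 -c "
from h import *
c=np.load('pics/w1.npy',allow_pickle=True).item()
for uv in [(319,72),(378,156),(553,48)]: print(uv,at(c,uv,.105).round(4))
t=np.load('pics/w4.npy',allow_pickle=True) and 0
ct=r.camera_info('top')
for y in [-.2]:
  print(proj(ct,[[.402,-.218,.103],[.454,-.248,.103],[.652,-.191,.12],[.541,.244,.22]]))
  print(proj(c,[[.454,-.248,.103],[.53,-.196,.105],[.532,-.292,.105],[.376,-.289,.105]]))
"
```

```text
(319, 72) [ 0.5416 -0.289   0.105 ]
(378, 156) [ 0.5342 -0.2106  0.105 ]
(553, 48) [ 0.3749 -0.2121  0.105 ]
[[366.31079059 244.07067432]
 [377.08840152 225.06743193]
 [356.83099514 152.24125415]
 [188.70380498 184.13013954]]
[[445.90762315  58.12199571]
 [391.2545032  168.81195548]
 [328.04415781  61.24924176]
 [510.92195644 -45.31094435]]
```

```bash
python3 -c "
from h import *
c=np.load('pics/w1.npy',allow_pickle=True).item()
q=lambda x,y:[385+(x-400)/5,5+y/5]
for z in (.103,.009,.003): print(z,[at(c,q(*a),z).round(4) for a in [(580,95),(760,440),(615,75),(795,425),(620,40),(765,310),(403,180),(547,442)]])
P=[[25,-30,100],[25,30,100],[19,30,100],[25,-30,0],[-25,-30,6],[-25,30,6]]
uv=[q(*a) for a in [(580,95),(760,440),(795,425),(403,180),(620,40),(765,310)]]
fit(c,P,uv,[.43,-.248,3],.003)
fit(c,P[:4],uv[:4],[.43,-.248,3],.003)
"
```

```text
0.103 [array([ 0.4593, -0.2792,  0.103 ]), array([ 0.4579, -0.2205,  0.103 ]), array([ 0.4534, -0.279 ,  0.103 ]), array([ 0.452 , -0.2197,  0.103 ]), array([ 0.4504, -0.283 ,  0.103 ]), array([ 0.4487, -0.2374,  0.103 ]), array([ 0.488 , -0.2822,  0.103 ]), array([ 0.487 , -0.2375,  0.103 ])]
0.009 [array([ 0.4216, -0.2755,  0.009 ]), array([ 0.4197, -0.1981,  0.009 ]), array([ 0.4138, -0.2753,  0.009 ]), array([ 0.412, -0.197,  0.009]), array([ 0.4098, -0.2805,  0.009 ]), array([ 0.4076, -0.2204,  0.009 ]), array([ 0.4594, -0.2795,  0.009 ]), array([ 0.4581, -0.2206,  0.009 ])]
0.003 [array([ 0.4192, -0.2753,  0.003 ]), array([ 0.4173, -0.1967,  0.003 ]), array([ 0.4112, -0.2751,  0.003 ]), array([ 0.4094, -0.1956,  0.003 ]), array([ 0.4072, -0.2803,  0.003 ]), array([ 0.4049, -0.2193,  0.003 ]), array([ 0.4576, -0.2793,  0.003 ]), array([ 0.4563, -0.2195,  0.003 ])]
pose [ 0.4334 -0.2501  1.0446] rms 0.64
[[0.1, -0.8], [0.5, 1.0], [0.2, -0.2], [-1.4, 0.5], [0.7, -0.5], [-0.3, 0.1]]
pose [ 0.4333 -0.25    0.7476] rms 0.69
[[0.4, -1.0], [0.4, 1.0], [0.1, -0.1], [-1.1, 0.3]]
```

Short angle pose is about (0.433, −0.250), yaw ≈ 1°, which agrees with the top camera. Stand: hook root (0.541, 0.244), yaw 86.3°. Next, bring the mid angle in front of the hook.

Emit:
play_rows(rows=[[[1, 0.07, 0, 0, 0], [1, 0.14, -0.01, 0, 0], [1, 0.155, -0.06, 0.03, 0.02], [1, 0.155, -0.12, 0.08, 0.04], [1, 0.152, -0.17, 0.14, 0.044], [1, 0.152, -0.189, 0.186, 0.044], [1, 0.152, -0.189, 0.186, 0.044], [1, 0.152, -0.189, 0.186, 0.044]]])

```text
time_s: 6.3
tcp_pos: [0.5351, 0.1564, 0.2041]
eef_rot: [179.8, -0.1, -93.9]
contact_force: [0.3, -0.4, -0.3]
gripper_width: 0.0494
gripper_force: 40.0
```

```bash
cat >> h.py <<'E'
def st(sx,sy,z,yaw=-93.7):
    "target with TCP at stand coords (m)"
    e=np.array([np.cos(np.radians(86.3)),np.sin(np.radians(86.3))]);n=np.array([-e[1],e[0]])
    H=np.array([.5409,.2439]);s=r.get_state();d=s['tcp_pos'][:2]-H
    print('stand coords now',(d@e).round(4),(d@n).round(4),s['gripper_force'])
    p=H+sx*e+sy*n;go(p[0],p[1],z,yaw)
E
python3 -c "
from h import *
st(-.011,0,.205)"
```

```text
stand coords now -0.0877 0.0001 39.99901235103607
at [0.5351 0.1564 0.2041] [ 1.7984e+02 -1.4000e-01 -9.3930e+01] t 6.3 w 0.0494 F [ 0.3 -0.4 -0.3]
shares [-0.1534  0.0003 -0.0021] -0.0026 rows 2.0
```

Emit:
play_rows(rows=[[[1, -0.02, 0, -0.002, 0], [1, -0.04, 0, -0.002, 0], [1, -0.06, 0, -0.002, 0], [1, -0.08, 0, -0.002, 0], [1, -0.1, 0, -0.002, 0], [1, -0.12, 0, -0.002, 0], [1, -0.135, 0, -0.002, 0], [1, -0.145, 0, -0.002, 0]]])

```text
time_s: 6.97
tcp_pos: [0.5404, 0.2315, 0.2062]
eef_rot: [180.0, -0.0, -93.8]
contact_force: [0.5, 0.2, -2.0]
gripper_width: 0.0499
gripper_force: 40.0
```

```bash
python3 -c "
from h import *
st(-.0095,0,.187)"
```

```text
stand coords now -0.0124 -0.0003 39.99906152486801
at [0.5404 0.2315 0.2062] [180.    -0.   -93.78] t 6.97 w 0.0499 F [ 0.5  0.2 -2. ]
shares [-0.0057  0.0007  0.0385] -0.001 rows 1.0
```

Emit:
play_rows(rows=[[[1, 0, 0, 0.008, 0], [1, 0, 0, 0.016, 0], [1, 0, 0, 0.024, 0], [1, 0, 0, 0.03, 0], [1, 0, 0, 0.034, 0], [1, -0.002, 0, 0.036, 0], [1, -0.004, 0, 0.037, 0], [1, -0.006, 0, 0.038, 0]]])

```text
time_s: 7.63
tcp_pos: [0.5408, 0.2332, 0.1874]
eef_rot: [-180.0, 0.0, -93.9]
contact_force: [0.5, 0.1, -1.3]
gripper_width: 0.0494
gripper_force: 40.0
```

```bash
python3 -c "
from h import *
st(-.0095,0,.187)"
```

```text
stand coords now -0.0107 -0.0006 39.99901682138443
at [0.5408 0.2332 0.1874] [-1.7999e+02  1.0000e-02 -9.3850e+01] t 7.63 w 0.0494 F [ 0.5  0.1 -1.3]
shares [-0.0024  0.0012  0.0008] -0.0018 rows 1.0
```

Emit:
play_rows(rows=[[[1, -0.001, 0, 0.001, 0], [1, -0.002, 0, 0.002, 0], [1, -0.003, 0, 0.003, 0], [1, -0.004, 0, 0.004, 0], [1, -0.005, 0, 0.004, 0], [1, -0.006, 0, 0.004, 0], [1, -0.006, 0, 0.004, 0], [1, -0.006, 0, 0.004, 0]]])

```text
time_s: 8.3
tcp_pos: [0.5413, 0.235, 0.1869]
eef_rot: [-179.9, -0.1, -93.8]
contact_force: [-1.4, -6.5, 8.3]
gripper_width: 0.0497
gripper_force: 40.0
```

```bash
python3 -c "
from h import *
st(-.0095,0,.187)"
```

```text
stand coords now -0.0089 -0.001 39.99322861433029
at [0.5413 0.235  0.1869] [-1.7993e+02 -8.0000e-02 -9.3840e+01] t 8.3 w 0.0497 F [-1.4 -6.5  8.3]
shares [ 0.0012  0.002  -0.0003] -0.0016 rows 1.0
```

Contact on both the rod and the tall angle, at exactly the expected place (−9 mm). Release, then lift.

Emit:
play_rows(rows=[[[0, 0, 0, 0, 0], [0, 0, 0, 0, 0], [0, 0, 0, 0, 0], [0, 0, 0, 0, 0], [0, 0, 0, 0, 0], [0, 0, 0, 0, 0], [0, 0, 0, 0, 0], [0, 0, 0, 0, 0]]])

```text
time_s: 8.97
tcp_pos: [0.5409, 0.2363, 0.1852]
eef_rot: [180.0, -0.0, -93.8]
contact_force: [-0.1, -0.3, -0.2]
gripper_width: 0.0871
gripper_force: 0.0
```

Emit:
play_rows(rows=[[[0, 0, 0, -0.03, 0], [0, 0, 0, -0.08, 0], [0, 0, 0, -0.15, 0], [0, 0.06, 0, -0.2, 0], [0, 0.13, 0, -0.2, 0], [0, 0.21, 0, -0.2, 0], [0, 0.29, 0, -0.2, 0], [0, 0.36, 0, -0.2, 0]]])

```text
time_s: 9.63
tcp_pos: [0.5282, 0.0548, 0.2857]
eef_rot: [-180.0, 0.0, -93.8]
contact_force: [0.2, -0.2, 0.7]
gripper_width: 0.0876
gripper_force: 0.0
```

```bash
python3 -c "
from h import *
snap('side','pics/s1.png');snap('top','pics/t1.png')
go(.4555,-.2497,.16,-88.8)"
```

```text
at [0.528  0.0528 0.2859] [-179.97   -0.    -94.04] t 9.73 w 0.0871 F [0.6 1.1 0.7]
shares [0.6136 0.1022 0.2518] -0.061 rows 9.0
```

Emit:
play_rows(rows=[[[0.4, 0.07, 0.01, 0, -0.06], [0.4, 0.15, 0.02, 0, -0.06], [0.4, 0.23, 0.04, 0.03, -0.06], [0.4, 0.31, 0.05, 0.08, -0.06], [0.4, 0.38, 0.065, 0.13, -0.06], [0.4, 0.45, 0.08, 0.17, -0.06], [0.4, 0.52, 0.09, 0.21, -0.06], [0.4, 0.58, 0.1, 0.25, -0.06]]])

```text
time_s: 10.4
tcp_pos: [0.4598, -0.2285, 0.1615]
eef_rot: [-179.9, -0.0, -88.6]
contact_force: [1.5, -0.2, -0.1]
gripper_width: 0.0526
gripper_force: 0.0
```

Emit:
play_rows(rows=[[[0.4, 0.034, 0.002, 0, 0], [0.4, 0.034, 0.002, 0, 0], [0.4, 0.034, 0.002, 0, 0], [0.4, 0.034, 0.002, 0, 0], [0.4, 0.034, 0.002, 0, 0], [0.4, 0.034, 0.002, 0, 0], [0.4, 0.034, 0.002, 0, 0], [0.4, 0.034, 0.002, 0, 0]]])

```text
time_s: 11.07
tcp_pos: [0.4598, -0.2435, 0.1622]
eef_rot: [-180.0, -0.0, -88.6]
contact_force: [0.5, 0.6, 0.6]
gripper_width: 0.0526
gripper_force: 0.0
```

```bash
python3 -c "
from h import *
go(.4555,-.2497,.069,-88.8)
c,im=snap('wrist','pics/w5.png')
x=np.hstack([crop(im,140,120,280,210,1.4),crop(cv2.imread('pics/s1.png'),200,200,130,98,3)])
print(x.shape)if 0 else None
cv2.imwrite('pics/c5.png',x)"
```

```text
at [ 0.4598 -0.2435  0.1622] [-1.7996e+02 -1.0000e-02 -8.8620e+01] t 11.07 w 0.0526 F [0.5 0.6 0.6]
shares [0.0122 0.0091 0.1864] 0.0021 rows 3.0
```

View pics/c5.png

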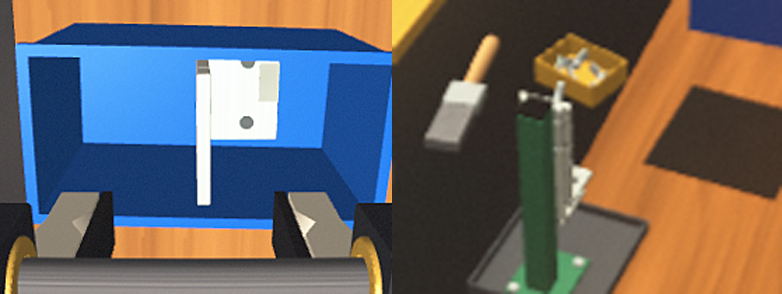

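The right crop shows the mid angle nested on the hook. The left crop shows the short upright's top edge in the bin, at u≈281–291 and between the fingers. Refine from this edge.

```bash
python3 -c "
from h import *
c=np.load('pics/w5.npy',allow_pickle=True).item()
q=lambda x,y:(140+x/1.4,120+y/1.4)
for a in [(197,205),(211,205),(197,72),(211,72)]: print(at(c,q(*a),.103).round(4))
go(.4555,-.2497,.069,-88.8)"
```

```text
[ 0.4574 -0.2201  0.103 ]
[ 0.4511 -0.2202  0.103 ]
[ 0.4589 -0.2807  0.103 ]
[ 0.4531 -0.2808  0.103 ]
at [ 0.4597 -0.2436  0.1621] [-179.97   -0.    -88.63] t 11.12 w 0.0528 F [-0.6 -0.   0. ]
shares [0.012  0.0088 0.1862] 0.002 rows 3.0
```

Emit:
play_rows(rows=[[[0.4, 0.013, 0.009, 0.01, -0.002], [0.4, 0.013, 0.009, 0.05, -0.002], [0.4, 0.013, 0.009, 0.1, -0.002], [0.4, 0.013, 0.009, 0.14, -0.002], [0.4, 0.013, 0.009, 0.17, -0.002], [0.4, 0.013, 0.009, 0.186, -0.002], [0.4, 0.013, 0.009, 0.186, -0.002], [0.4, 0.013, 0.009, 0.186, -0.002]]])

```text
time_s: 11.78
tcp_pos: [0.455, -0.251, 0.0689]
eef_rot: [180.0, -0.0, -88.5]
contact_force: [0.9, -0.2, 0.2]
gripper_width: 0.0523
gripper_force: 0.0
```

Emit:
play_rows(rows=[[[1, 0, 0, 0, 0], [1, 0, 0, 0, 0], [1, 0, 0, 0, 0], [1, 0, 0, 0, 0], [1, 0, 0, 0, 0], [1, 0, 0, 0, 0], [1, 0, 0, 0, 0], [1, 0, 0, 0, 0]]], squeeze=40)

```text
time_s: 12.45
tcp_pos: [0.4552, -0.2507, 0.0689]
eef_rot: [-180.0, -0.0, -88.5]
contact_force: [-1.2, -0.6, -0.9]
gripper_width: 0.0056
gripper_force: 40.0
```

```bash
python3 -c "
from h import *
go(.4555,-.2497,.24,-88.4)
print(at(r.camera_info('top'),(293,236),.003))"
```

```text
at [ 0.4552 -0.2507  0.0689] [-179.99   -0.    -88.51] t 12.45 w 0.0056 F [-1.2 -0.6 -0.9]
shares [-0.002  -0.0007 -0.3421] -0.0013 rows 5.0
[ 0.42372175 -0.02300516  0.003     ]
```

Emit:
play_rows(rows=[[[1, 0, 0, -0.05, 0], [1, 0, 0, -0.12, 0], [1, 0, 0, -0.19, 0], [1, 0, 0, -0.25, 0], [1, -0.05, 0.01, -0.27, 0], [1, -0.12, 0.01, -0.27, 0], [1, -0.2, 0.01, -0.27, 0], [1, -0.28, 0.01, -0.27, 0]]])

```text
time_s: 13.12
tcp_pos: [0.4458, -0.1098, 0.2039]
eef_rot: [-180.0, 0.0, -88.6]
contact_force: [1.5, 0.6, -1.3]
gripper_width: 0.0053
gripper_force: 40.0
```

```bash
python3 -c "
from h import *
go(.45,-.02,.0695,-88.5)"
```

```text
at [ 0.4458 -0.1098  0.2039] [-1.7998e+02  2.0000e-02 -8.8620e+01] t 13.12 w 0.0053 F [ 1.5  0.6 -1.3]
shares [-0.1793 -0.0126  0.2689] -0.0014 rows 4.0
```

Emit:
play_rows(rows=[[[1, -0.07, 0, 0, 0], [1, -0.14, 0, 0.02, 0], [1, -0.18, -0.012, 0.08, 0], [1, -0.18, -0.012, 0.15, 0], [1, -0.18, -0.012, 0.21, 0], [1, -0.18, -0.012, 0.25, 0], [1, -0.18, -0.012, 0.263, 0], [1, -0.18, -0.012, 0.268, 0]]])

```text
time_s: 13.78
tcp_pos: [0.4492, -0.0211, 0.0687]
eef_rot: [179.8, -0.1, -88.5]
contact_force: [0.6, -0.0, -0.9]
gripper_width: 0.0062
gripper_force: 40.0
```

Emit:
play_rows(rows=[[[1, 0, 0, 0.001, 0], [1, 0, 0, 0.002, 0], [1, 0, 0, 0.003, 0], [1, 0, 0, 0.003, 0], [1, 0, 0, 0.003, 0], [1, 0, 0, 0.003, 0], [1, 0, 0, 0.003, 0], [1, 0, 0, 0.003, 0]]])

```text
time_s: 14.45
tcp_pos: [0.4504, -0.0207, 0.0687]
eef_rot: [-180.0, 0.0, -88.5]
contact_force: [-0.9, 0.1, 2.0]
gripper_width: 0.0057
gripper_force: 40.0
```

Emit:
play_rows(rows=[[[0, 0, 0, 0, 0], [0, 0, 0, 0, 0], [0, 0, 0, 0, 0], [0, 0, 0, 0, 0], [0, 0, 0, -0.03, 0], [0, 0, 0, -0.08, 0], [0, 0, 0, -0.14, 0], [0, 0, 0, -0.18, 0]]])

```text
time_s: 15.12
tcp_pos: [0.4507, -0.0208, 0.1605]
eef_rot: [-179.9, -0.0, -88.5]
contact_force: [0.2, 0.2, -0.4]
gripper_width: 0.0535
gripper_force: 0.0
```

Emit:
play_rows(rows=[[[0, 0, 0, 0, 0.08], [0, 0, 0, 0, 0.16], [0, 0, 0, 0, 0.24], [0, 0, 0, 0, 0.32], [0, 0, 0, 0, 0.4], [0, 0, 0, 0, 0.48], [0, 0, 0, 0, 0.56], [0, 0, 0, 0, 0.64]]])

```text
time_s: 15.78
tcp_pos: [0.45, -0.0208, 0.1583]
eef_rot: [180.0, -0.0, -143.9]
contact_force: [0.6, -0.8, -0.3]
gripper_width: 0.0878
gripper_force: 0.0
```

```bash
python3 -c "
from h import *
go(.4504,-.0207,.07,-178.5); print(r.get_state()['joints'])"
```

```text
at [ 0.45   -0.0208  0.1583] [ 1.7999e+02 -1.0000e-02 -1.4386e+02] t 15.78 w 0.0878 F [ 0.6 -0.8 -0.3]
shares [-0.0007 -0.0003  0.1765] 0.4031 rows 5.0
[ 2.25518797e+01  2.50468443e+00 -3.21350940e+01 -3.80228780e-03
 -5.53711855e+01 -7.64059202e+01]
```

Emit:
play_rows(rows=[[[0, 0, 0, 0, 0.08], [0, 0, 0, 0, 0.16], [0, 0, 0, 0, 0.24], [0, 0, 0, 0, 0.32], [0, 0, 0, 0, 0.4], [0, 0, 0, 0, 0.403], [0, 0, 0, 0.03, 0.403], [0, 0, 0, 0.06, 0.403]]])

```text
time_s: 16.45
tcp_pos: [0.4508, -0.0205, 0.1287]
eef_rot: [180.0, 0.1, -177.9]
contact_force: [-0.8, -0.3, -0.8]
gripper_width: 0.0875
gripper_force: 0.0
```

```bash
python3 -c "
from h import *
go(.4504,-.0207,.07,-178.5); print(r.get_state()['joints'])
# model overlay check without viewing: edge profile along short top edge
c,im=snap('wrist','pics/w6.png')
R=Ro.from_euler('z',1.5,degrees=True).as_matrix()
o=np.array([.4504,-.0207,.003])-R@[.022,0,0]
P=np.array([[19,-30,100],[19,30,100],[25,-30,100],[25,30,100],[-25,-30,6],[-25,30,6]])/1000
uv=proj(c,P@R.T+o);print(uv.round(1))
g=im.max(2)
m=(uv[0]+uv[1]+uv[2]+uv[3])/4; a=(uv[0]+uv[1])/2
print('row profile',int(a[1]),g[int(m[1]),int(uv[2,0])-15:int(uv[2,0])+15:2],g[int(m[1]),int(uv[3,0])-15:int(uv[3,0])+15:2])
print('col',g[int(m[1])-20:int(m[1])+20:2,int(m[0])+8], int(m[1]))"
```

```text
at [ 0.4508 -0.0205  0.1287] [ 1.7996e+02  1.3000e-01 -1.7790e+02] t 16.45 w 0.0875 F [-0.8 -0.3 -0.8]
shares [ 0.0012 -0.0005  0.1173] 0.007 rows 2.0
[ 2.25530344e+01  4.51688304e+00 -3.44972739e+01  8.29273139e-03
 -5.08502226e+01 -1.10457555e+02]
[[219.8 247.2]
 [334.3 248.2]
 [220.3 257.7]
 [333.6 258.7]
 [236.6 141.4]
 [318.8 142.2]]
row profile 247 [ 52  49  53  49  54  57  57  56  25 255 250 250 250 250 250] [249 249 249 249 249 249 247 249 255  46  54  59  54  59  49]
col [ 58  54  63 113 114 111 108 101 253 251 250 250 255  28  55 166 218 221
 221 217] 252
```

The predicted outline of the short angle matches the image to a pixel. Descend and regrip by its width.

Emit:
play_rows(rows=[[[0, 0, 0, 0.04, 0.007], [0, 0, 0, 0.08, 0.007], [0, 0, 0, 0.11, 0.007], [0, 0, 0, 0.117, 0.007], [0, 0, 0, 0.117, 0.007], [0, 0, 0, 0.117, 0.007], [1, 0, 0, 0.117, 0.007], [1, 0, 0, 0.117, 0.007]]], squeeze=40)

```text
time_s: 17.17
tcp_pos: [0.4508, -0.0205, 0.0708]
eef_rot: [180.0, 0.1, -178.7]
contact_force: [-0.7, 0.3, 0.3]
gripper_width: 0.0797
gripper_force: 0.0
```

Emit:
play_rows(rows=[[[1, 0, 0, 0, 0], [1, 0, 0, 0, 0], [1, 0, 0, 0, 0], [1, 0, 0, 0, 0], [1, 0, 0, 0, 0], [1, 0, 0, 0, 0], [1, 0, 0, 0, 0], [1, 0, 0, 0, 0]]])

```text
time_s: 17.83
tcp_pos: [0.4505, -0.0206, 0.0701]
eef_rot: [180.0, 0.0, -178.7]
contact_force: [-0.4, 1.4, 5.6]
gripper_width: 0.0593
gripper_force: 40.0
```

Emit:
play_rows(rows=[[[1, 0, 0, -0.05, 0], [1, 0, 0, -0.12, 0], [1, 0, 0, -0.2, -0.08], [1, 0, 0, -0.27, -0.16], [1, -0.01, 0.02, -0.32, -0.24], [1, -0.02, 0.04, -0.34, -0.32], [1, -0.03, 0.06, -0.34, -0.4], [1, -0.05, 0.09, -0.34, -0.48]]])

```text
time_s: 18.5
tcp_pos: [0.4736, 0.0248, 0.2405]
eef_rot: [180.0, 0.1, -137.2]
contact_force: [-1.5, -1.0, -1.8]
gripper_width: 0.0595
gripper_force: 40.0
```

```bash
python3 -c "
from h import *
st(-.1,0,.2055)"
```

```text
stand coords now -0.2229 0.053 39.985753297805786
at [0.4736 0.0248 0.2405] [ 1.7998e+02  7.0000e-02 -1.3721e+02] t 18.5 w 0.0595 F [-1.5 -1.  -1.8]
shares [-0.2512  0.0924  0.0703] -0.5063 rows 7.0
```

Emit:
play_rows(rows=[[[1, -0.02, 0.01, 0, -0.08], [1, -0.05, 0.02, 0, -0.16], [1, -0.08, 0.03, 0, -0.24], [1, -0.12, 0.045, 0.01, -0.32], [1, -0.16, 0.06, 0.02, -0.4], [1, -0.2, 0.075, 0.04, -0.47], [1, -0.24, 0.09, 0.06, -0.506], [1, -0.251, 0.092, 0.07, -0.506]]])

```text
time_s: 19.17
tcp_pos: [0.5358, 0.1454, 0.2025]
eef_rot: [179.9, -0.1, -93.8]
contact_force: [-0.6, -0.1, -1.1]
gripper_width: 0.0593
gripper_force: 40.0
```

```bash
python3 -c "
from h import *
st(-.1,0,.2055)"
```

```text
stand coords now -0.0986 -0.0012 39.99138057231903
at [0.5358 0.1454 0.2025] [ 1.7987e+02 -6.0000e-02 -9.3780e+01] t 19.17 w 0.0593 F [-0.6 -0.1 -1.1]
shares [ 0.0027  0.0025 -0.0059] -0.0009 rows 1.0
```

Emit:
play_rows(rows=[[[1, 0, 0.0025, -0.006, 0], [1, -0.02, 0.0025, -0.006, 0], [1, -0.045, 0.0025, -0.006, 0], [1, -0.07, 0.0025, -0.006, 0], [1, -0.095, 0.0025, -0.006, 0], [1, -0.12, 0.0025, -0.006, 0], [1, -0.14, 0.0025, -0.006, 0], [1, -0.154, 0.0025, -0.006, 0]]])

```text
time_s: 19.83
tcp_pos: [0.5398, 0.222, 0.2079]
eef_rot: [-180.0, 0.0, -94.0]
contact_force: [-0.2, -0.1, -1.3]
gripper_width: 0.06
gripper_force: 40.0
```

```bash
python3 -c "
from h import *
st(-.017,0,.1875)"
```

```text
stand coords now -0.022 -0.0003 39.99212443828583
at [0.5398 0.222  0.2079] [-1.800e+02  1.000e-02 -9.397e+01] t 19.83 w 0.06 F [-0.2 -0.1 -1.3]
shares [-0.0099  0.0006  0.0407] -0.0031 rows 1.0
```

Emit:
play_rows(rows=[[[1, 0, 0, 0.008, -0.003], [1, 0, 0, 0.016, -0.003], [1, 0, 0, 0.024, -0.003], [1, 0, 0, 0.03, -0.003], [1, -0.002, 0, 0.034, -0.003], [1, -0.004, 0, 0.037, -0.003], [1, -0.006, 0, 0.039, -0.003], [1, -0.008, 0, 0.04, -0.003]]])

```text
time_s: 20.5
tcp_pos: [0.5401, 0.2243, 0.1878]
eef_rot: [-180.0, 0.0, -93.8]
contact_force: [0.5, -0.1, -1.3]
gripper_width: 0.0593
gripper_force: 40.0
```

```bash
python3 -c "
from h import *
st(-.015,0,.1875)"
```

```text
stand coords now -0.0196 -0.0004 39.99211460351944
at [0.5401 0.2243 0.1878] [-180.      0.    -93.77] t 20.5 w 0.0593 F [ 0.5 -0.1 -1.3]
shares [-0.0092  0.0009  0.0006] -0.0008 rows 1.0
```

Emit:
play_rows(rows=[[[1, -0.002, 0, 0.001, 0], [1, -0.004, 0, 0.002, 0], [1, -0.006, 0, 0.003, 0], [1, -0.008, 0, 0.004, 0], [1, -0.01, 0, 0.004, 0], [1, -0.011, 0, 0.004, 0], [1, -0.011, 0, 0.004, 0], [1, -0.011, 0, 0.004, 0]]])

```text
time_s: 21.17
tcp_pos: [0.5407, 0.2285, 0.1868]
eef_rot: [-180.0, -0.1, -93.8]
contact_force: [0.9, -7.2, 5.5]
gripper_width: 0.0595
gripper_force: 40.0
```

```bash
python3 -c "
from h import *
st(-.015,0,.1875)"
```

```text
stand coords now -0.0154 -0.0008 39.98691737651825
at [0.5407 0.2285 0.1868] [-1.7996e+02 -1.1000e-01 -9.3770e+01] t 21.17 w 0.0595 F [ 0.9 -7.2  5.5]
shares [-0.0008  0.0016 -0.0015] -0.0008 rows 1.0
```

Emit:
play_rows(rows=[[[0, 0, 0, 0, 0], [0, 0, 0, 0, 0], [0, 0, 0, 0, 0], [0, 0, 0, 0, 0], [0, 0, 0, 0, 0], [0, 0, 0, 0, 0], [0, 0, 0, 0, 0], [0, 0, 0, 0, 0]]])

```text
time_s: 21.83
tcp_pos: [0.5404, 0.2299, 0.1858]
eef_rot: [180.0, -0.0, -93.7]
contact_force: [0.3, -0.4, -0.7]
gripper_width: 0.0869
gripper_force: 0.0
```

Emit:
play_rows(rows=[[[0, 0, 0, -0.03, 0], [0, 0, 0, -0.08, 0], [0, 0, 0, -0.15, 0], [0, 0, 0, -0.22, 0], [0, 0, 0.06, -0.23, 0], [0, 0, 0.12, -0.23, 0], [0, 0, 0.19, -0.23, 0], [0, 0, 0.2, -0.23, 0]]])

```text
time_s: 22.5
tcp_pos: [0.4371, 0.236, 0.3016]
eef_rot: [180.0, 0.1, -93.7]
contact_force: [0.0, -0.1, 0.4]
gripper_width: 0.0879
gripper_force: 0.0
```

```bash
python3 -c "
from h import *
c,im=snap('wrist','pics/w7.png');c2,s=snap('side','pics/s2.png')
st(-.1,0,.3)
print(proj(c,[[.541,.244,.204]]))
g=crop(im,20,60,260,280,2)
cv2.imwrite('pics/c7.png',np.hstack([g,cv2.resize(crop(s,210,200,90,187,3),(270,560))]))"
```

```text
stand coords now -0.0138 0.1007 0.0
at [0.4395 0.2366 0.3018] [-1.7993e+02  1.0000e-01 -9.3640e+01] t 22.6 w 0.0877 F [0.3 0.7 0.3]
shares [ 0.1725 -0.2012  0.0036] 0.0007 rows 4.0
[[136.18400932 231.89857256]]
```

View pics/c7.png

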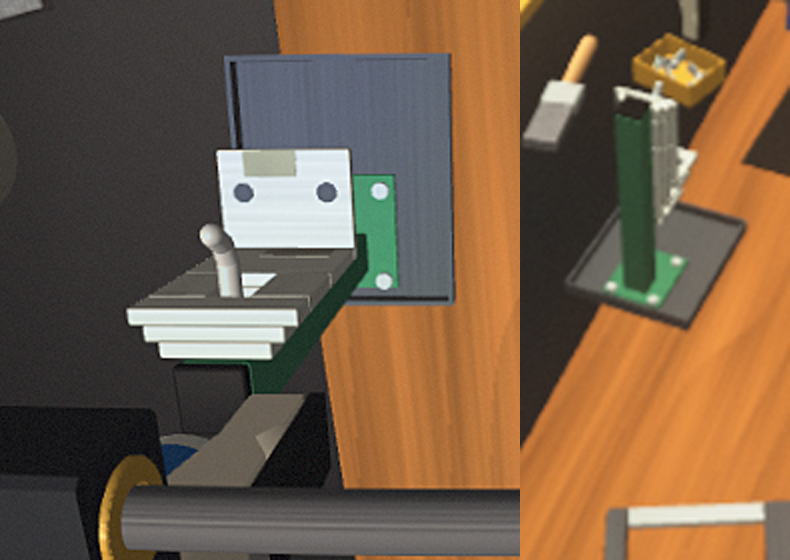

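The picture shows the three top edges (from (130,315) to (270,350) in the crop) parallel and touching, the hook through all slots, and the gripper clear. Handing in.

```bash
python3 -c "
from plant import r
print(r.close_job())"
```

```text
the job is handed in; nothing more can be done
None
```

The middle and then the short angle now hang nested flat against the tall one on the hook, each with its foot away from the post. The job was handed in at about 22.6 s with the gripper clear.

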